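# Stand the round-bottomed vase in its cork ring

## Task

The green glass vase has a round bottom and rocks on the desk. Pick it up and stand it upright in the cork ring, setting it down gently and letting go, so that it sits in the ring's hole with the ring flat on the desk. Leave the blue tape roll and the glass cube where they are, and never tip the vase over.

Things in the scene. Friction and masses are not known exactly. Their poses are not given: they have to be found in the camera images.
- vase_centre (a point): Centre, half-way up, of the loose green glass vase, 130 mm high, about 250 g; z axis from bottom to mouth. Below: a ball 64 mm across, lowest point 65 mm under this point. Above: a straight round neck 24 mm across (lip 27 mm, last 6 mm), from here to the top 65 mm up. Weighted bottom: it stands by itself at the start but rocks when pushed. Grip the neck from above, 25 to 40 mm over this point.
- cork_ring: Loose flat ring of brown cork on the desk, 92 mm outside, 24 mm high, open hole 52 mm across, about 150 g. Origin: middle of the hole at the underside (desk level), z up. The vase's ball sits on the hole's edge, sunk 13 mm below the ring's top, so a seated vase's centre is 76 mm above this origin. A vase let go a little off centre settles into the hole.
- tape_roll: Bystander: loose roll of blue tape lying flat, 100 mm outside and 76 mm inside diameter, 24 mm high. Origin at the middle of its hole, on the underside. Not to be moved; its hole is too wide to hold the vase.
- glass_cube: Bystander: loose clear glass cube, 40 mm edges, standing on the desk; origin at the centre of its underside. Not to be moved. (The red geometry box, 19 mm high, pencil and clip farther off are fixed, lower than 25 mm and out of the way.)
Things that resemble listed ones, but are neither listed nor needed, are in the scene too. Of the things that look like the part that bears vase_centre, the largest one is meant. Of the things that look like the cork_ring, take the one that is nearest to the robot's base at the start.

How it is judged:
On the way:
1. the vase is lifted clear of the desk (height (world z) of vase_centre above 0.085 m), for 0.1 s.
At the end, for the whole second after the job is handed in: The vase stands released and at rest in the cork ring: its centre within 14 mm of the ring's axis, 68 to 84 mm above the ring's underside, upright within 12 degrees; the ring flat on the desk within 5 degrees; tape roll and glass cube within 30 mm of their starts (horizontal distance between vase_centre and cork_ring below 0.014 m and z of vase_centre in the frame of cork_ring between 0.068 and 0.084 m and angle between vase_centre's own z axis and vertical below 0.21 rad and angle between cork_ring's own z axis and vertical below 0.1 rad and height (world z) of cork_ring below 0.006 m and linear speed of vase below 0.03 m/s and angular speed of vase below 0.5 rad/s and contact force between vase and cork_ring above 0.5 N); the robot touches nothing.
It fails at once if the vase is tipped over (more than 50 degrees) (angle between vase_centre's own z axis and vertical above 0.87 rad).
It fails at once if the vase is rammed into the ring (more than 60 N) (contact force between vase and cork_ring above 60 N).
It fails at once if the vase is dropped into the ring from more than about 20 mm (linear speed of vase above 0.6 m/s and horizontal distance between vase_centre and cork_ring below 0.03 m and height (world z) of vase_centre below 0.1 m).
It fails at once if the tape roll is moved by more than 30 mm (distance of tape_roll from where it was at the start of the episode above 0.03 m).
It fails at once if the glass cube is moved by more than 30 mm (distance of glass_cube from where it was at the start of the episode above 0.03 m).
It also fails if it takes over 35 s, if anything falls off the work surface, if the arm or the gripper's body presses on something with over 40 N, if the wrist force passes 120 N, or if a joint passes its speed limit or range.

## Robot

A 6-joint arm with a two-finger parallel gripper is mounted at the origin on the work surface. World frame = base frame: x ahead of the robot, y to its left, z up, the work surface at z = 0. Lengths are in m, angles in rad, forces in N, time in s.
With the tool pointing down it reaches from about 0.225 to 0.875 m from the base axis. Payload 3.4 kg.
Tool frame: the origin (TCP) lies between the finger pads; the fingertips stand 19 mm ahead of it and the grasp point (between the pads) is the TCP (manip.tip_reach is the distance from the TCP to the fingertips, in m); z points along the fingers, x is the direction in which the jaws open and shut, and the axes are right-handed (so a half turn about z gives the same grasp; the last joint's range is limited). The gripper opens to 85 mm and grips with 20 to 120 N. Pads are 22 mm wide; open, the fingers measure 114 mm over their backs; the gripper's body (76 mm by 85 mm) begins 54 mm behind the grasp point. The pads swing forward as they close: fully open they stand 13 mm farther back than shut.
Start: joints at [1.08, 0.276, 1.505, -0, 1.361, -0.121], TCP at [0.208, 0.536, 0.229] pointing down, gripper open.
Joint ranges: [-2.89, 2.89], [-0.75, 2.08], [0.22, 2.7], [-1.18, 4.32], [0.11, 2.71], [-2.7, 2.7]. Speed limits (rad/s): [2.57, 2.57, 3.14, 3.14, 3.14, 3.14].

## Interface

Orientations are given as a unit quaternion [w, x, y, z].
In Python, from rig import manip gives the robot as it stands.
- The arm moves only by the tool send_rows, never from a script. Its arguments are lists of equal length, an entry for each row: "delta_pos": the shift along the tool's x, y, z normalised to -1 to 1, where 1 is 40 cm, a list of three; "angular": the turn, a rotation vector about the tool's x, y, z normalised to -1 to 1, where 1 is 0.08 rad, a list of three. A call has 1 to 5 rows; each row shifts and turns the commanded pose from where the row before left it, along the tool's axes as they then stand; what a row does not reach is not made up. A row lasts 1/12 s, in which the tool goes at most 41.7 mm and 7.16 degrees, less where a joint would pass 70% of its speed; a pose out of reach is approached as far as the arm can. A call with a number of a shift or a turn outside -1 to 1 is refused whole. A call with a gripper value outside its range is refused whole. "hand" is the finger opening in mm, from 0 to 85.4, set as the call begins (left out, the last holds). The fingers move at their own pace and stop on an object; "squeeze" is the grip in N (left out, the last holds). Time passes only in rows, so rows that do not move let the fingers close. It gives the time, the measured TCP pose, the force and the opening at its end, in the units of the state.
- manip.get_state(): the state, without advancing time (a new reading comes with each control period).
- manip.get_image(name): name is "side" or "top"; returns the picture (384x512x3 uint8, blue, green, red); there is no depth.
- manip.calibration(name): a dict with "fx", "fy", "cx", "cy" (pixels), "camera_from_world" (4x4, takes a point from world to camera coordinates). Camera axes: x right, y up, looking along -z (the intrinsics and any distortion apply to the point x, -y, -z); pixel columns grow to the right and rows downward; lengths in m; the calibration is good to about 2 mm. A picture is of the moment at which its call begins. calibration takes no time and is no camera call.
- manip.sign_off(): hands the job in, once; it reports no verdict.
The state is a dict: "clock": time; "qpos": joint angles; "qd": joint speeds; "effort": joint torques, N m; "position": TCP position; "ee_rot": TCP orientation; "contact_force": force on the tool from outside, world axes, zero at the start; "moment": the same for the moment, N m; "width": finger opening in m.
Only numpy, scipy, OpenCV 4.12 (cv2) and the standard library are available. Lean on these libraries where they do the work, as an engineer would, in place of code of your own. Each camera call takes 0.05 s, during which the arm holds its last target.

## Working session

There is one attempt and no reset: what is moved stays moved. The work goes in short steps, Python scripts to look and compute and a tool call to move; the robot and the scene stay as the last step left them, time stands still between calls to the robot, and variables do not carry over. Pictures are saved under pics/ and viewed, and the job is handed in when it is done.

Besides the shell and the picture viewer there is one more tool, called after "Emit:" as name(argument=value, ...), one argument or row to a line, values as JSON. send_rows: Moves the arm, as the interface text tells. Scaled input: -1 to 1 covers 40 cm each way for a shift and 0.08 rad each way for a turn. Its arguments: {"type":"object","properties":{"delta_pos":{"type":"array","items":{"type":"array","items":{"type":"number"}}},"angular":{"type":"array","items":{"type":"array","items":{"type":"number"}}},"hand":{"type":"number"},"squeeze":{"type":"number"}},"required":["delta_pos","angular"]}

```bash
mkdir -p pics; ls; python3 - <<'E'
from rig import manip
import cv2, numpy as np
for n in ("top","side"):
    im=manip.get_image(n); cv2.imwrite(f"pics/{n}0.png",im)
    c=manip.calibration(n); print(n,{k:(np.round(v,4).tolist() if not isinstance(v,(int,float,str)) else v) for k,v in c.items()})
print(manip.get_state())
E
```

```text
pics
top {'fx': 350.1024374223845, 'fy': 350.1024374223845, 'cx': 253.7568130111374, 'cy': 185.91163756381968, 'camera_from_world': [[0.1157, -0.9933, 0.0019, -0.1093], [0.9729, 0.1137, 0.2012, -0.5452], [-0.2001, -0.0215, 0.9795, -0.8212], [0.0, 0.0, 0.0, 1.0]]}
side {'fx': 421.31045521044774, 'fy': 421.31045521044774, 'cx': 262.3085168202184, 'cy': 197.49169528742422, 'camera_from_world': [[0.8329, -0.5534, 0.0048, -0.5053], [0.3235, 0.494, 0.8071, -0.2101], [-0.449, -0.6707, 0.5905, -0.7368], [0.0, 0.0, 0.0, 1.0]]}
{'clock': 0.1, 'qpos': array([ 1.07999308e+00,  2.76561839e-01,  1.50602249e+00, -2.89252876e-05,
        1.36065427e+00, -1.20989830e-01]), 'qd': array([-0.0001243 , -0.00137594, -0.00380016, -0.00080064, -0.00091486,
        0.00118322]), 'effort': array([ 1.05431507e-03, -4.17699623e+01, -2.46403366e+01, -1.33224594e-04,
        5.77678147e-03,  1.72501706e-05]), 'position': array([0.207618  , 0.53571144, 0.22840267]), 'ee_rot': array([ 3.92215256e-04,  8.25056028e-01,  5.65050328e-01, -7.23638295e-04]), 'contact_force': array([ 0.31166143, -0.57438746, -0.18688335]), 'moment': array([-0.01311531, -0.01212952,  0.01242516]), 'width': 0.08545658889789151}
```

View pics/top0.png

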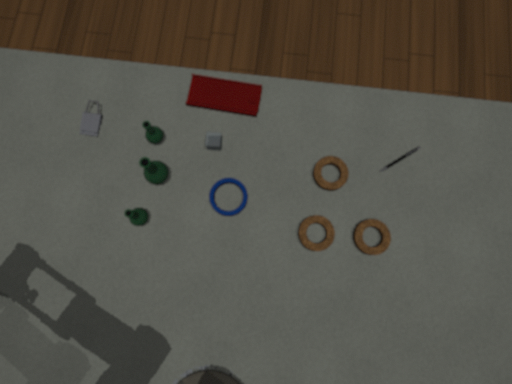

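View pics/side0.png

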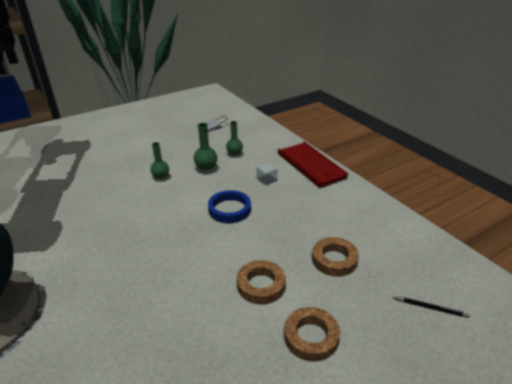

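```bash
cat > h.py <<'E'
import cv2, numpy as np
from rig import manip
def ray(n,u,v):
    c=manip.calibration(n);T=np.array(c["camera_from_world"])
    d=np.array([(u-c["cx"])/c["fx"],-(v-c["cy"])/c["fy"],-1.])
    R=T[:3,:3];return -R.T@T[:3,3],R.T@d
def onz(n,u,v,z):
    o,d=ray(n,u,v);return o+d*(z-o[2])/d[2]
def tri(a,b):
    A=[];B=[]
    for n,(u,v) in (("top",a),("side",b)):
        o,d=ray(n,u,v);d=d/np.linalg.norm(d);P=np.eye(3)-np.outer(d,d);A.append(P);B.append(P@o)
    return np.linalg.lstsq(np.vstack(A),np.hstack(B),rcond=None)[0]
def proj(n,p):
    c=manip.calibration(n);q=np.array(c["camera_from_world"])@np.r_[p,1]
    return c["cx"]+c["fx"]*q[0]/-q[2], c["cy"]-c["fy"]*q[1]/-q[2]
E
python3 - <<'E'
from h import *
np.set_printoptions(precision=4,suppress=True)
for n in("top","side"):
    im=cv2.imread(f"pics/{n}0.png");h=cv2.cvtColor(im,cv2.COLOR_BGR2HSV)
    for nm,lo,hi,z in(("green",(60,90,20),(90,255,255),.032),("cork",(5,90,60),(18,255,255),.012),("blue",(105,150,50),(130,255,255),.012)):
        m=cv2.inRange(h,lo,hi)
        if n=="top" : m[:90]=0
        else: m[:115]=0
        for c in cv2.findContours(m,cv2.RETR_EXTERNAL,cv2.CHAIN_APPROX_NONE)[0]:
            if cv2.contourArea(c)<80: continue
            (u,v),r,a=cv2.fitEllipse(cv2.convexHull(c));M=cv2.moments(cv2.convexHull(c));uc,vc=M["m10"]/M["m00"],M["m01"]/M["m00"]
            print(n,nm,cv2.contourArea(c),cv2.boundingRect(c),np.round((uc,vc),1),np.round((u,v,*r),1),onz(n,uc,vc,z))
# crop
a=cv2.imread("pics/top0.png")[110:240,115:235];b=cv2.imread("pics/side0.png")[110:200,140:290]
cv2.imwrite("pics/crop_t.png",cv2.convertScaleAbs(cv2.resize(a,None,fx=4.5,fy=4.5,interpolation=cv2.INTER_CUBIC),alpha=2))
cv2.imwrite("pics/crop_s.png",cv2.convertScaleAbs(cv2.resize(b,None,fx=5,fy=5,interpolation=cv2.INTER_CUBIC),alpha=1.6))
E
```

```text
top green 195.0 (128, 209, 19, 16) [137.8 216.1] [137.8 216.1  15.3  19. ] [0.4476 0.2372 0.032 ]
top green 364.0 (141, 159, 27, 25) [154.2 170.7] [153.8 170.4  21.4  28.7] [0.569  0.2162 0.032 ]
top green 176.5 (145, 124, 18, 19) [153.1 133.4] [152.6 133.   14.7  20.6] [0.6692 0.2369 0.032 ]
top cork 935.5 (355, 219, 35, 36) [371.9 236.5] [371.9 236.5  34.1  36.6] [ 0.467  -0.3599  0.012 ]
top cork 931.0 (299, 216, 35, 35) [316.  232.9] [315.9 232.8  34.6  35.7] [ 0.4596 -0.2169  0.012 ]
top cork 840.0 (314, 156, 34, 34) [330.5 172.6] [330.6 172.6  32.8  33.9] [ 0.6226 -0.2426  0.012 ]
top cork 399.5 (461, 90, 51, 12) [488.5  94.5] [488.   93.4  13.8  61. ] [ 0.897  -0.6635  0.012 ]
top cork 126.5 (407, 90, 52, 6) [439.6  91.8] [438.9  91.    5.8  78.9] [ 0.8892 -0.5282  0.012 ]
top blue 988.5 (210, 179, 37, 36) [228.1 196.4] [228.1 196.4  35.9  36.3] [0.5275 0.0189 0.012 ]
side green 225.0 (152, 144, 15, 34) [158.3 163. ] [158.1 160.9  16.3  34.5] [0.4533 0.2576 0.032 ]
side green 427.5 (195, 125, 21, 45) [204.2 149.4] [204.2 147.   23.1  45.5] [0.5856 0.2557 0.032 ]
side green 167.5 (228, 123, 13, 31) [233.8 140.8] [233.8 139.2  13.4  32.8] [0.6783 0.254  0.032 ]
side cork 1969.5 (285, 308, 55, 47) [311.8 331.1] [311.7 331.1  47.   55.7] [ 0.4706 -0.354   0.012 ]
side cork 1351.5 (237, 261, 48, 38) [260.6 279. ] [260.6 279.   37.3  48.3] [ 0.4633 -0.2097  0.012 ]
side cork 1112.0 (313, 237, 45, 39) [335.  255.1] [334.9 255.6  37.7  45.1] [ 0.6244 -0.2384  0.012 ]
side cork 11689.0 (270, 115, 242, 158) [412.7 181.8] [531.7 249.6  60.3 681.4] [ 0.9657 -0.1466  0.012 ]
side cork 190.0 (0, 115, 51, 14) [ 24.7 121. ] [ 24.5 120.9   8.7  53.3] [0.2086 0.7584 0.012 ]
side blue 938.0 (209, 191, 41, 31) [228.5 205.6] [228.6 205.8  31.2  41.7] [0.5269 0.0223 0.012 ]
```

```bash
sleep 1
```

```text
(no output)
```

View pics/crop_t.png

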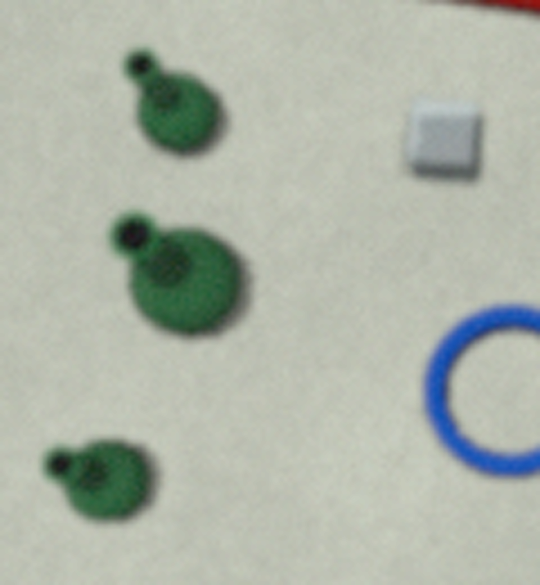

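View pics/crop_s.png

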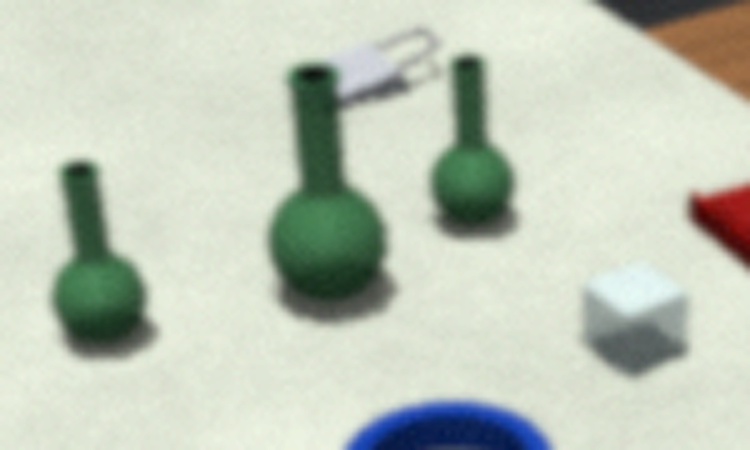

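```bash
python3 - <<'E'
from h import *
np.set_printoptions(precision=4,suppress=True)
f=lambda x,y,s,ox,oy:((x+.5)/s-.5+ox,(y+.5)/s-.5+oy)
t=lambda x,y:f(x,y,4.5,115,110)
s=lambda x,y:f(x,y,5,140,110)
for nm,a,b,z in(("bigball",(188,282),(327,240),.032),("bigmouth",(134,235),(314,74),.13),("s1ball",(181,112),(472,183),.025),("s1mouth",(141,65),(468,61),.1),("s2ball",(109,480),(99,300),.025),("s2mouth",(60,464),(80,169),.1)):
    print(nm,onz("top",*t(*a),z),onz("side",*s(*b),z),tri(t(*a),s(*b)))
from scipy.spatial.transform import Rotation as R
q=manip.get_state()["ee_rot"];print(R.from_quat(q,scalar_first=True).as_matrix())
E
```

```text
bigball [0.5656 0.21   0.032 ] [0.5673 0.2157 0.032 ] [0.5643 0.2086 0.0365]
bigmouth [0.5662 0.2114 0.13  ] [0.5669 0.2131 0.13  ] [0.5659 0.211  0.1311]
s1ball [0.6691 0.234  0.025 ] [0.669  0.2376 0.025 ] [0.6675 0.2334 0.0276]
s1mouth [0.6688 0.2353 0.1   ] [0.6693 0.2373 0.1   ] [0.6681 0.2348 0.1014]
s2ball [0.4481 0.2368 0.025 ] [0.4467 0.2369 0.025 ] [0.4475 0.2371 0.0247]
s2mouth [0.4475 0.2381 0.1   ] [0.4484 0.2383 0.1   ] [0.4479 0.2379 0.1003]
[[ 0.3614  0.9324 -0.0008]
 [ 0.9324 -0.3614 -0.0015]
 [-0.0016 -0.0002 -1.    ]]
```

Emit:
send_rows(
  delta_pos=[
    [-0.0288, 0.0752, 0],
    [-0.0288, 0.0752, 0],
    [-0.0288, 0.0752, 0],
    [-0.0288, 0.0752, 0],
    [-0.0288, 0.0752, 0],
  ],
  angular=[
    [0, 0, 0],
    [0, 0, 0],
    [0, 0, 0],
    [0, 0, 0],
    [0, 0, 0],
  ],
  hand=85,
  squeeze=40,
)

```text
clock: 0.52
position: [0.3278, 0.4268, 0.2288]
ee_rot: [0.0, 0.825, 0.565, -0.0]
contact_force: [0.4, 0.4, -0.1]
width: 0.085
```

Emit:
send_rows(
  delta_pos=[
    [-0.0288, 0.0752, 0],
    [-0.0288, 0.0752, 0],
    [-0.0288, 0.0752, 0],
    [-0.0288, 0.0752, 0],
    [-0.0288, 0.0752, 0],
  ],
  angular=[
    [0, 0, 0],
    [0, 0, 0],
    [0, 0, 0],
    [0, 0, 0],
    [0, 0, 0],
  ],
)

```text
clock: 0.93
position: [0.4474, 0.3187, 0.2289]
ee_rot: [-0.0, 0.825, 0.565, -0.0]
contact_force: [-0.7, 1.1, -0.3]
width: 0.0849
```

Emit:
send_rows(
  delta_pos=[
    [-0.0288, 0.0752, 0],
    [-0.0288, 0.0752, 0],
    [-0.0288, 0.0752, 0],
    [-0.0288, 0.0752, 0],
    [-0.0288, 0.0752, 0],
  ],
  angular=[
    [0, 0, 0],
    [0, 0, 0],
    [0, 0, 0],
    [0, 0, 0],
    [0, 0, 0],
  ],
)

```text
clock: 1.35
position: [0.5668, 0.2106, 0.2287]
ee_rot: [-0.0, 0.825, 0.565, -0.0]
contact_force: [0.1, 0.1, 0.1]
width: 0.085
```

Emit:
send_rows(
  delta_pos=[
    [0, 0, 0],
    [0, 0, 0],
  ],
  angular=[
    [0, 0, 0],
    [0, 0, 0],
  ],
)

```text
clock: 1.52
position: [0.5669, 0.2106, 0.2282]
ee_rot: [-0.0, 0.826, 0.564, -0.001]
contact_force: [-0.8, 0.3, -0.1]
width: 0.085
```

```bash
python3 - <<'E'
from h import *
for n,(y0,y1,x0,x1) in (("top",(60,240,60,260)),("side",(40,220,120,320))):
    im=manip.get_image(n); cv2.imwrite(f"pics/{n}1.png",im)
    cv2.imwrite(f"pics/{n}1c.png",cv2.convertScaleAbs(cv2.resize(im[y0:y1,x0:x1],None,fx=3,fy=3,interpolation=cv2.INTER_CUBIC),alpha=1.6))
    print(proj(n,manip.get_state()["position"]))
s=manip.get_state();print(s["position"],s["contact_force"],s["clock"])
E
```

```text
(np.float64(129.61020719058973), np.float64(149.06805683703575))
(np.float64(198.66729421723292), np.float64(86.8329737508348))
[0.5652738  0.212191   0.22864741] [-0.02647608  0.07510556  0.07064017] 1.6167
```

View pics/top1c.png

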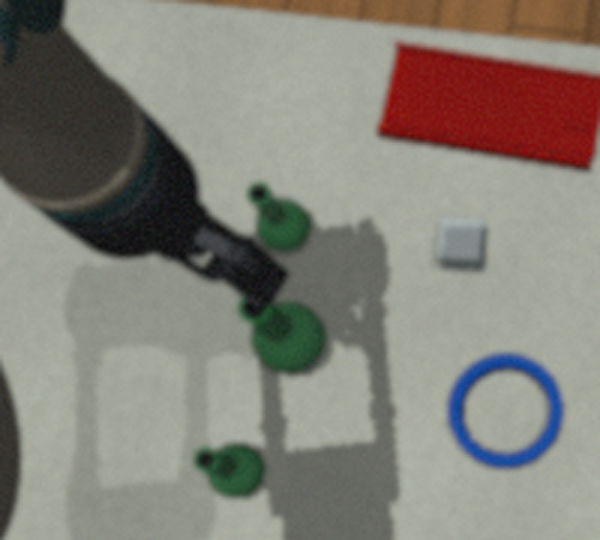

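View pics/side1c.png

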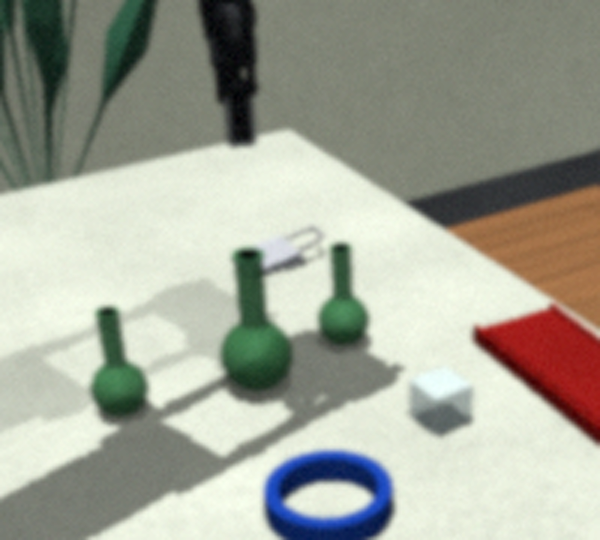

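Emit:
send_rows(
  delta_pos=[
    [0, 0, 0.06],
    [0, 0, 0.06],
    [0, 0, 0.06],
    [0, 0, 0.06],
    [0, 0, 0.05],
  ],
  angular=[
    [0, 0, 0],
    [0, 0, 0],
    [0, 0, 0],
    [0, 0, 0],
    [0, 0, 0],
  ],
)

```text
clock: 2.03
position: [0.5641, 0.2132, 0.1118]
ee_rot: [-0.001, 0.824, 0.566, -0.001]
contact_force: [-0.7, 0.2, 0.4]
width: 0.0847
```

Emit:
send_rows(
  delta_pos=[
    [0, 0, 0.03],
    [0, 0, 0.014],
    [0, 0, 0],
  ],
  angular=[
    [0, 0, 0],
    [0, 0, 0],
    [0, 0, 0],
  ],
)

```text
clock: 2.28
position: [0.5642, 0.2128, 0.0944]
ee_rot: [-0.001, 0.825, 0.566, -0.001]
contact_force: [0.1, -0.4, 0.0]
width: 0.0851
```

```bash
python3 - <<'E'
from h import *
ims=[]
for n,(y0,y1,x0,x1) in (("top",(110,210,90,220)),("side",(60,200,130,270))):
    im=manip.get_image(n); cv2.imwrite(f"pics/{n}2.png",im)
    ims.append(cv2.resize(cv2.convertScaleAbs(im[y0:y1,x0:x1],alpha=1.8),(400,400),interpolation=cv2.INTER_CUBIC))
cv2.imwrite("pics/both2.png",np.hstack(ims))
s=manip.get_state();print(s["position"],s["contact_force"],s["clock"])
E
```

```text
[0.56607942 0.21275745 0.09636003] [-0.5631291   0.64597052  0.94644963] 2.3833
```

View pics/both2.png

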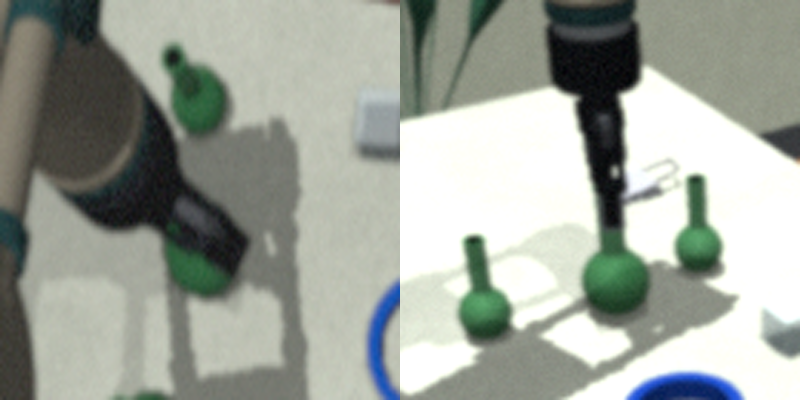

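The neck is between the fingers, with the finger covering it at side pixel (205,125) in the full frame. The vase still stands upright. I'll close now.

Emit:
send_rows(
  delta_pos=[
    [0, 0, 0],
    [0, 0, 0],
    [0, 0, 0],
    [0, 0, 0],
    [0, 0, 0],
  ],
  angular=[
    [0, 0, 0],
    [0, 0, 0],
    [0, 0, 0],
    [0, 0, 0],
    [0, 0, 0],
  ],
  hand=30,
  squeeze=35,
)

```text
clock: 2.8
position: [0.5663, 0.212, 0.096]
ee_rot: [0.0, 0.825, 0.565, 0.0]
contact_force: [0.5, -1.0, -0.3]
width: 0.0302
```

Emit:
send_rows(
  delta_pos=[
    [0, 0, 0],
    [0, 0, 0],
    [0, 0, 0],
    [0, 0, 0],
    [0, 0, 0],
  ],
  angular=[
    [0, 0, 0],
    [0, 0, 0],
    [0, 0, 0],
    [0, 0, 0],
    [0, 0, 0],
  ],
  hand=10,
)

```text
clock: 3.22
position: [0.5664, 0.2121, 0.096]
ee_rot: [0.0, 0.825, 0.565, 0.0]
contact_force: [-0.3, 0.2, 3.1]
width: 0.0232
```

Emit:
send_rows(
  delta_pos=[
    [0, 0, -0.01],
    [0, 0, -0.02],
    [0, 0, -0.03],
    [0, 0, -0.03],
    [0, 0, -0.03],
  ],
  angular=[
    [0, 0, 0],
    [0, 0, 0],
    [0, 0, 0],
    [0, 0, 0],
    [0, 0, 0],
  ],
)

```text
clock: 3.63
position: [0.5656, 0.2117, 0.1439]
ee_rot: [-0.0, 0.825, 0.565, -0.001]
contact_force: [-0.4, 0.1, -2.5]
width: 0.0232
```

Emit:
send_rows(
  delta_pos=[
    [0, 0, -0.03],
    [0, 0, -0.03],
    [0, 0, -0.02],
    [0, 0, 0],
    [0, 0, 0],
  ],
  angular=[
    [0, 0, 0],
    [0, 0, 0],
    [0, 0, 0],
    [0, 0, 0],
    [0, 0, 0],
  ],
)

```text
clock: 4.05
position: [0.566, 0.2119, 0.1758]
ee_rot: [0.0, 0.825, 0.565, 0.0]
contact_force: [-0.7, -0.0, -3.0]
width: 0.0228
```

```bash
python3 - <<'E'
from h import *
ims=[]
for n,(y0,y1,x0,x1) in (("top",(110,210,90,220)),("side",(60,200,130,270))):
    im=manip.get_image(n); cv2.imwrite(f"pics/{n}3.png",im)
    ims.append(cv2.resize(cv2.convertScaleAbs(im[y0:y1,x0:x1],alpha=1.8),(400,400),interpolation=cv2.INTER_CUBIC))
cv2.imwrite("pics/both3.png",np.hstack(ims))
s=manip.get_state();print(s["position"],s["contact_force"],s["width"],s["clock"])
E
```

```text
[0.565416   0.21177209 0.17472991] [ 0.4654128   0.03681065 -1.73352571] 0.023149946958123006 4.15
```

View pics/both3.png

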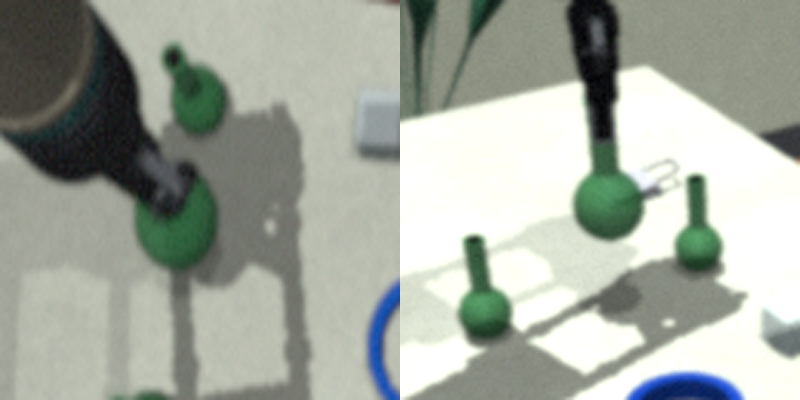

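The vase is clear of the desk and hanging straight (ball at side ≈(203,131)). The grip is steady at 23 mm, so I'll carry it to the ring.

Emit:
send_rows(
  delta_pos=[
    [-0.02, 0.0026, 0],
    [-0.04, 0.0052, 0],
    [-0.06, 0.0078, 0],
    [-0.07, 0.0091, 0],
    [-0.07, 0.0091, 0],
  ],
  angular=[
    [0, 0, 0],
    [0, 0, 0],
    [0, 0, 0],
    [0, 0, 0],
    [0, 0, 0],
  ],
)

```text
clock: 4.57
position: [0.5398, 0.108, 0.175]
ee_rot: [-0.0, 0.825, 0.565, -0.001]
contact_force: [0.0, -0.7, -2.4]
width: 0.0229
```

Emit:
send_rows(
  delta_pos=[
    [-0.07, 0.0091, 0],
    [-0.07, 0.0091, 0],
    [-0.07, 0.0091, 0],
    [-0.07, 0.0091, 0],
    [-0.07, 0.0091, 0],
  ],
  angular=[
    [0, 0, 0],
    [0, 0, 0],
    [0, 0, 0],
    [0, 0, 0],
    [0, 0, 0],
  ],
)

```text
clock: 4.98
position: [0.5056, -0.0293, 0.1753]
ee_rot: [-0.0, 0.825, 0.565, -0.001]
contact_force: [0.4, -0.9, -1.7]
width: 0.023
```

Emit:
send_rows(
  delta_pos=[
    [-0.07, 0.0091, 0],
    [-0.07, 0.0091, 0],
    [-0.07, 0.0091, 0],
    [-0.07, 0.0091, 0],
    [-0.07, 0.0091, 0],
  ],
  angular=[
    [0, 0, 0],
    [0, 0, 0],
    [0, 0, 0],
    [0, 0, 0],
    [0, 0, 0],
  ],
)

```text
clock: 5.4
position: [0.4717, -0.1661, 0.1753]
ee_rot: [-0.0, 0.825, 0.565, -0.001]
contact_force: [0.9, 1.0, -2.1]
width: 0.0233
```

Emit:
send_rows(
  delta_pos=[
    [-0.06, 0.0078, 0],
    [-0.04, 0.0052, 0],
    [-0.026, 0.0034, 0],
    [0, 0, 0],
    [0, 0, 0],
  ],
  angular=[
    [0, 0, 0],
    [0, 0, 0],
    [0, 0, 0],
    [0, 0, 0],
    [0, 0, 0],
  ],
)

```text
clock: 5.82
position: [0.461, -0.2135, 0.1753]
ee_rot: [-0.001, 0.826, 0.564, 0.0]
contact_force: [-0.7, 0.2, -1.9]
width: 0.0228
```

```bash
cat > look.py <<'E'
from h import *
import sys
k=sys.argv[1];ims=[]
for n,(y0,y1,x0,x1) in (("top",(150,270,250,370)),("side",(190,310,200,320))):
    im=manip.get_image(n); cv2.imwrite(f"pics/{n}{k}.png",im)
    ims.append(cv2.resize(cv2.convertScaleAbs(im[y0:y1,x0:x1],alpha=1.8),(400,400),interpolation=cv2.INTER_CUBIC))
cv2.imwrite(f"pics/both{k}.png",np.hstack(ims))
s=manip.get_state();print(s["position"],s["ee_rot"],s["contact_force"],s["width"],s["clock"])
E
python3 look.py 4
```

```text
[ 0.46145425 -0.21252583  0.1754424 ] [-5.54167010e-04  8.24933596e-01  5.65229359e-01  1.64416719e-04] [-0.04746864  0.94822038 -2.86155479] 0.02319118341404979 5.9167
```

View pics/both4.png

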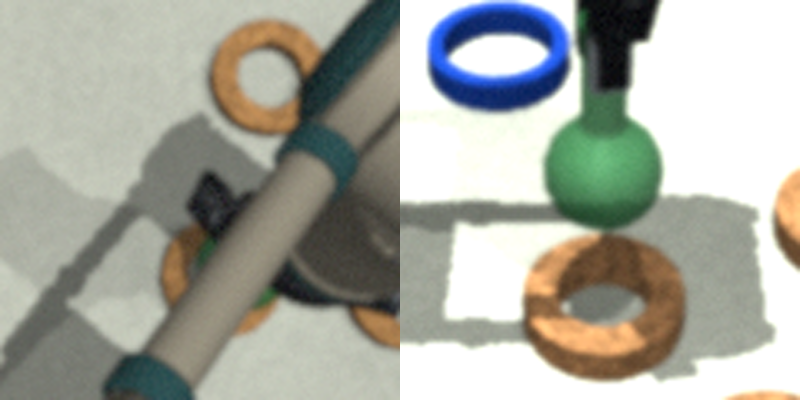

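```bash
python3 - <<'E'
from h import *
np.set_printoptions(precision=4,suppress=True)
im=cv2.imread("pics/side4.png");h=cv2.cvtColor(im,cv2.COLOR_BGR2HSV)
m=cv2.inRange(h,(55,70,20),(90,255,255));m[:222]=0;m[:, :230]=0;m[:,290:]=0
# ball: use rows in lower 3/4
cs=max(cv2.findContours(m,cv2.RETR_EXTERNAL,cv2.CHAIN_APPROX_NONE)[0],key=cv2.contourArea)
p=cs[:,0,:].astype(float);print(cv2.boundingRect(cs))
k=(p[:,1]>232);q=p[k]
A=np.c_[2*q,np.ones(len(q))];s=np.linalg.lstsq(A,(q**2).sum(1),rcond=None)[0];print("ball px",s[:2],np.sqrt(s[2]+s[:2]@s[:2]))
b=np.array([.4612,-.213,.1114]);print("pred",proj("side",b),"as pos",onz("side",*s[:2],.1114))
print("ring pred from side est",onz("side",260.6,279.0,.012))
# top
im=cv2.imread("pics/top4.png")
print("top pred ball",proj("top",b),"ring at tcp",proj("top",[.4612,-.213,.012]))
E
```

```text
(244, 222, 34, 36)
ball px [260.4418 240.8409] 16.466293398705073
pred (np.float64(260.7568939938631), np.float64(241.17236573404108)) as pos [ 0.4612 -0.212   0.1114]
ring pred from side est [ 0.4633 -0.2098  0.012 ]
top pred ball (np.float64(321.95365889740185), np.float64(228.94867195397887)) ring at tcp (np.float64(314.48013302707665), np.float64(232.0830436029325))
```

```bash
python3 - <<'E'
from h import *
np.set_printoptions(precision=4,suppress=True)
a=np.linspace(0,2*np.pi,73)
def box(n,c,R,H):
    P=np.array([proj(n,[c[0]+R*np.cos(t),c[1]+R*np.sin(t),z]) for z in(0,H) for t in a]);return P.min(0),P.max(0)
for n,(x0,x1,y0,y1) in(("top",(290,345,205,260)),("side",(225,298,250,308))):
    im=cv2.imread(f"pics/{n}0.png")
    h=cv2.cvtColor(im,cv2.COLOR_BGR2HSV)[...,1].astype(np.uint8)[y0:y1,x0:x1]
    t,m=cv2.threshold(h,0,255,cv2.THRESH_OTSU)
    n_,l,st,ce=cv2.connectedComponentsWithStats(m);i=1+np.argmax(st[1:,4]);r=st[i]
    lo,hi=box(n,(.4615,-.2138),.046,.024)
    print(n,"thr",t,"meas centre",(r[0]+x0+(r[2]-1)/2,r[1]+y0+(r[3]-1)/2),"size",r[2:4],"model centre",(lo+hi)/2,"size",hi-lo)
    # hole
    hm=((l!=i)*255).astype(np.uint8);n2,l2,s2,c2=cv2.connectedComponentsWithStats(hm)
    for j in range(1,n2):
        if s2[j,0]>0 and s2[j,1]>0 and s2[j,0]+s2[j,2]<x1-x0 and s2[j,4]>50:
            u,v=c2[j]+[x0,y0];print(" hole",s2[j],u,v,onz(n,u,v,.012))
E
```

```text
top thr 74.0 meas centre (np.float64(316.0), np.float64(232.5)) size [37 36] model centre [315.0505 231.9512] size [37.5334 36.7787]
 hole [ 16  18  20  20 314] 315.70063694267515 232.62101910828025 [ 0.4602 -0.2162  0.012 ]
side thr 75.0 meas centre (np.float64(260.5), np.float64(281.5)) size [48 44] model centre [260.9949 281.5749] size [49.3341 45.4769]
 hole [ 24  25  25  13 263] 260.76045627376425 280.96958174904944 [ 0.4608 -0.2141  0.012 ]
```

Emit:
send_rows(
  delta_pos=[
    [-0.005, 0, 0.01],
    [0, 0, 0.03],
    [0, 0, 0.04],
    [0, 0, 0.03],
    [0, 0, 0.02],
  ],
  angular=[
    [0, 0, 0],
    [0, 0, 0],
    [0, 0, 0],
    [0, 0, 0],
    [0, 0, 0],
  ],
)

```text
clock: 6.33
position: [0.4605, -0.214, 0.1221]
ee_rot: [-0.001, 0.825, 0.566, -0.0]
contact_force: [-0.5, 0.0, -2.0]
width: 0.0228
```

Emit:
send_rows(
  delta_pos=[
    [0, 0, 0.012],
    [0, 0, 0.008],
    [0, 0, 0],
    [0, 0, 0],
  ],
  angular=[
    [0, 0, 0],
    [0, 0, 0],
    [0, 0, 0],
    [0, 0, 0],
  ],
)

```text
clock: 6.67
position: [0.4614, -0.2154, 0.1159]
ee_rot: [0.0, 0.825, 0.565, 0.0]
contact_force: [0.3, 0.6, -2.0]
width: 0.0228
```

```bash
python3 look.py 5
```

```text
[ 0.46153534 -0.21563039  0.11622625] [6.67623835e-04 8.25031556e-01 5.65086170e-01 3.26519299e-04] [-0.04151122  0.42531238 -1.56690402] 0.022747361023228805 6.7667
```

View pics/both5.png

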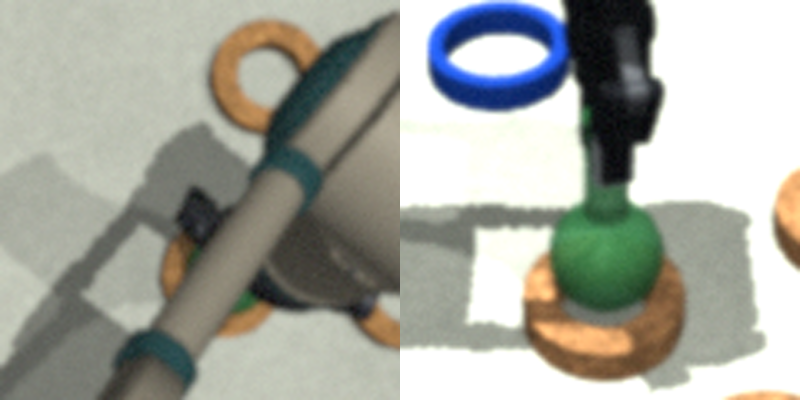

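The ball is centred over the hole in the side view (crop column 607, ring 605). Next I'll lower it in small steps and watch the force.

Emit:
send_rows(
  delta_pos=[
    [0, 0, 0.005],
    [0, 0, 0.005],
    [0, 0, 0.005],
    [0, 0, 0],
  ],
  angular=[
    [0, 0, 0],
    [0, 0, 0],
    [0, 0, 0],
    [0, 0, 0],
  ],
)

```text
clock: 7.1
position: [0.4607, -0.2152, 0.1092]
ee_rot: [-0.0, 0.825, 0.565, -0.0]
contact_force: [-1.4, 0.6, -2.5]
width: 0.0231
```

Emit:
send_rows(
  delta_pos=[
    [0, 0, 0.003],
    [0, 0, 0],
  ],
  angular=[
    [0, 0, 0],
    [0, 0, 0],
  ],
)

```text
clock: 7.27
position: [0.4609, -0.2153, 0.1082]
ee_rot: [-0.0, 0.825, 0.565, -0.0]
contact_force: [0.3, -0.1, -2.7]
width: 0.0229
```

Emit:
send_rows(
  delta_pos=[
    [0, 0, 0.003],
    [0, 0, 0],
  ],
  angular=[
    [0, 0, 0],
    [0, 0, 0],
  ],
)

```text
clock: 7.43
position: [0.4609, -0.2155, 0.1072]
ee_rot: [0.0, 0.825, 0.565, -0.0]
contact_force: [-0.6, -0.3, -0.5]
width: 0.0228
```

Emit:
send_rows(
  delta_pos=[
    [0, 0, 0.002],
    [0, 0, 0],
  ],
  angular=[
    [0, 0, 0],
    [0, 0, 0],
  ],
)

```text
clock: 7.6
position: [0.4609, -0.2156, 0.1068]
ee_rot: [0.0, 0.825, 0.565, -0.0]
contact_force: [-1.1, -0.1, 2.5]
width: 0.023
```

The vertical force went from −2.5 to +2.5 N with hardly any lateral force, so the vase is seated. I'll open gently.

Emit:
send_rows(
  delta_pos=[
    [0, 0, 0],
    [0, 0, 0],
    [0, 0, 0],
    [0, 0, 0],
  ],
  angular=[
    [0, 0, 0],
    [0, 0, 0],
    [0, 0, 0],
    [0, 0, 0],
  ],
  hand=28,
)

```text
clock: 7.93
position: [0.4612, -0.2153, 0.1063]
ee_rot: [0.0, 0.825, 0.565, 0.0]
contact_force: [0.1, -0.1, 0.1]
width: 0.028
```

Emit:
send_rows(
  delta_pos=[
    [0, 0, 0],
    [0, 0, 0],
    [0, 0, 0],
    [0, 0, 0],
    [0, 0, 0],
  ],
  angular=[
    [0, 0, 0],
    [0, 0, 0],
    [0, 0, 0],
    [0, 0, 0],
    [0, 0, 0],
  ],
  hand=75,
)

```text
clock: 8.35
position: [0.461, -0.2153, 0.1064]
ee_rot: [-0.0, 0.825, 0.565, 0.0]
contact_force: [-0.3, 0.3, -0.1]
width: 0.0749
```

```bash
python3 look.py 6
```

```text
[ 0.46100753 -0.21533829  0.1063745 ] [-2.32899852e-05  8.25056883e-01  5.65049677e-01  4.13616775e-05] [0.18904316 0.06112365 0.52834195] 0.07515290553862393 8.45
```

View pics/both6.png

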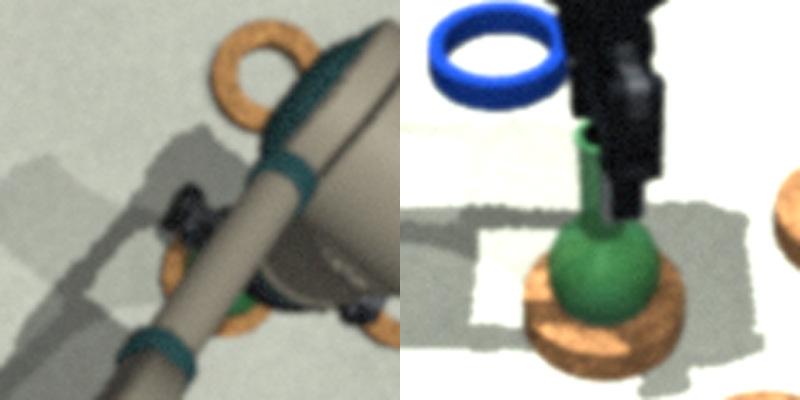

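The vase stands in the ring (side ball at crop (605,268)). I'll raise the open gripper straight up, then move it off to one side to get a clear view.

Emit:
send_rows(
  delta_pos=[
    [0, 0, -0.02],
    [0, 0, -0.04],
    [0, 0, -0.06],
    [0, 0, -0.07],
    [0, 0, -0.07],
  ],
  angular=[
    [0, 0, 0],
    [0, 0, 0],
    [0, 0, 0],
    [0, 0, 0],
    [0, 0, 0],
  ],
)

```text
clock: 8.87
position: [0.4607, -0.2151, 0.2118]
ee_rot: [-0.0, 0.825, 0.565, -0.0]
contact_force: [0.2, -0.2, 0.8]
width: 0.0748
```

Emit:
send_rows(
  delta_pos=[
    [0.07, 0, 0],
    [0.08, 0, 0],
    [0.08, 0, 0],
    [0.08, 0, 0],
    [0.07, 0, 0],
  ],
  angular=[
    [0, 0, 0],
    [0, 0, 0],
    [0, 0, 0],
    [0, 0, 0],
    [0, 0, 0],
  ],
)

```text
clock: 9.28
position: [0.5164, -0.0719, 0.2113]
ee_rot: [0.0, 0.825, 0.565, 0.001]
contact_force: [1.0, 0.7, -0.2]
width: 0.0746
```

Emit:
send_rows(
  delta_pos=[
    [0.08, 0, 0],
    [0.08, 0, 0],
    [0.08, 0, 0],
    [0.04, 0, 0],
    [0, 0, 0],
  ],
  angular=[
    [0, 0, 0],
    [0, 0, 0],
    [0, 0, 0],
    [0, 0, 0],
    [0, 0, 0],
  ],
)

```text
clock: 9.7
position: [0.5576, 0.0341, 0.2109]
ee_rot: [-0.0, 0.824, 0.567, 0.001]
contact_force: [-0.3, 0.1, -0.1]
width: 0.0755
```

```bash
python3 look.py 7; python3 - <<'E'
from h import *
np.set_printoptions(precision=4,suppress=True)
a=cv2.imread("pics/top7.png")
h=cv2.cvtColor(a,cv2.COLOR_BGR2HSV)
m=cv2.inRange(h,(105,150,50),(130,255,255));c=max(cv2.findContours(m,0,1)[0],key=cv2.contourArea);M=cv2.moments(cv2.convexHull(c));print("tape",M["m10"]/M["m00"],M["m01"]/M["m00"])
E
```

```text
[0.55632748 0.03106608 0.21067696] [ 2.16158712e-04  8.24598670e-01  5.65718059e-01 -2.52625470e-04] [ 0.68181256 -0.6596184   0.70888401] 0.07485134659975197 9.8
tape 228.12721257237385 196.5239040529363
```

View pics/both7.png

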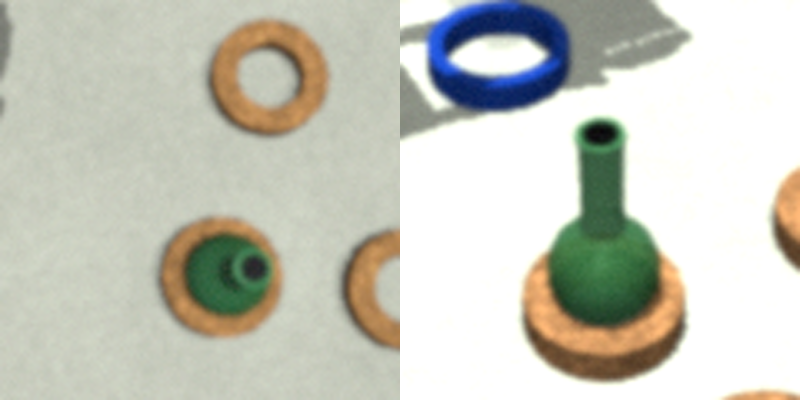

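View pics/top7.png

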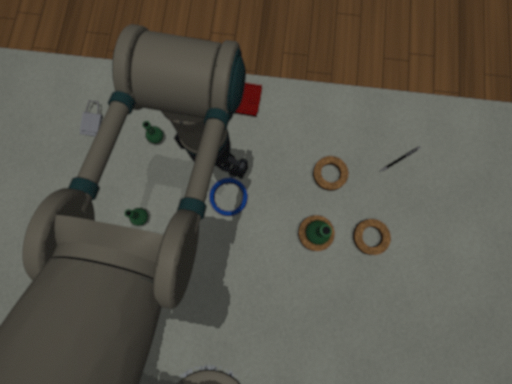

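The vase stands upright inside the right ring, with the mouth at about (326,230) in the top view. The tape is unmoved, at (228.1,196.5) now against (228.1,196.4) before. One numeric check of the upright axis, then I hand in.

```bash
python3 - <<'E'
from h import *
np.set_printoptions(precision=4,suppress=True)
m=tri((250+254/3.333,150+268/3.333),(200+200/3.333,190+133/3.333));print("mouth",m,"expected ~(.461,-.215,.141)")
a=cv2.imread("pics/side0.png")[158:188,252:282].astype(int);b=cv2.imread("pics/side7.png")[158:188,252:282].astype(int)
print("cube patch diff",abs(a-b).mean())
s=manip.get_state();print(s["clock"],s["qd"])
manip.sign_off()
E
```

```text
mouth [ 0.4564 -0.217   0.1422] expected ~(.461,-.215,.141)
cube patch diff 14.662592592592592
9.8 [-0.0285 -0.0087  0.0128 -0.0066  0.0007 -0.0013]
the job is handed in; nothing more can be done
```

```bash
python3 - <<'E'
import cv2,numpy as np
cv2.imwrite("pics/cube.png",np.hstack([cv2.resize(cv2.imread(f"pics/side{k}.png")[130:220,200:310],None,fx=3.5,fy=3.5) for k in (0,7)]))
E
```

```text
(no output)
```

View pics/cube.png

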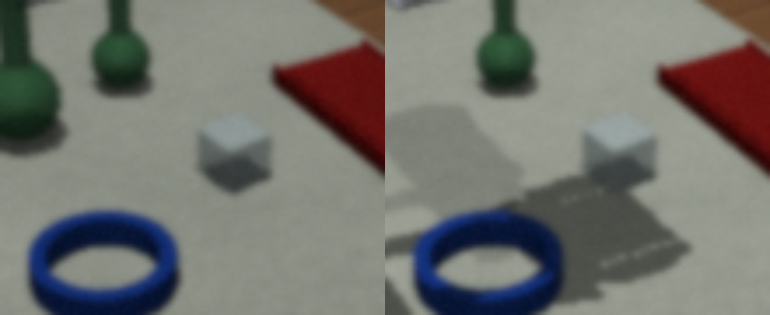

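The large vase is standing in the cork ring nearest the base, released, and I handed the job in at 9.8 s. I gripped it by the neck, carried it over the tape roll and lowered it in small steps. I opened the fingers once the vertical force turned from −2.5 to +2.5 N, then backed the arm away.

Last checks:
- **Vase and ring:** both views show the vase upright in the hole and the ring flat. The triangulated mouth is at (0.456, −0.217, 0.142), about 5 mm sideways from the expected axis. That is a lean of a few degrees at most, and partly measurement error.
- **Tape roll:** it is within 0.2 px of its starting place in the top view.
- **Glass cube:** my automatic comparison came out high (14.7 grey levels). I looked into it only after handing in; a before/after picture shows the cube in the same place, with the gripper's shadow next to it.
- **Disagreement between views:** my first ring positions from the two cameras differed by up to 7 mm. A cleaner colour mask cut that to about 2 mm before I lowered the vase.
- **Arm at hand-in:** it was clear of everything but still settling, with joint speeds up to 0.03 rad/s.

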